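# Move the finished block from the vice to the indexing fixture and index it three clicks

### The job

Slide the vice's jaw open wide, draw the finished T-shaped block away from the fixed jaw until its wide foot is clear of both jaws' overhanging plates, lift it out and set it upright, foot down, into the framed nest on the indexing fixture's round plate, and let go of it. Then turn the fixture's bar knob clockwise (seen from above) by feel, three clicks to the third stop and not past it, and finish with the gripper still closed on the knob, holding it there. Turn the knob only once the block is seated, and leave the weight, collet and gauge block where they stand.

Things in the scene. Friction and masses are not known exactly. Their poses are not given: they have to be found in the camera images.
- vice: green precision vice, fixed, base 70 x 160 x 14 mm. Origin: centre of its underside, z up. The jaw slides along its y; fixed jaw at the -y end, its face at y = -41.5 mm. Jaws 60 mm wide (x), tops 66 mm up. Each jaw plate (44 to 66 mm up) overhangs by 6 mm, and the block's foot reaches 4 mm under both. It stands on rails along y, 20 mm up. Handle bar at the +y end, 71 mm high, travels with the jaw.
- vice_jaw (a joint): opening of the sliding jaw, m, 0 to 0.032, growing as it slides to the vice's +y. Gap between the jaw plates: 15.6 mm + this. Starts at 0.009 to 0.010 with the block between the jaws. It is pushed or pulled straight along against about 3 N of friction (the handle bar does not turn) and stays where left. The 32 mm foot fits through the gap from 0.0165 on; open it nearly fully for room.
- jaw_grip (a point): point inside the sliding jaw, 50 mm above the worktop, 16 mm below the jaw's top; axes as the vice. The jaw is a block 60 mm wide along x (30 mm to either side of this point) and 30 mm along y (18 mm towards the part, 12 mm away from it), 21 to 66 mm up. It can be pinched from above across its 60 mm width; the space beside it is free down to the base at 14 mm.
- t_block_centre (a point): centre (half-way up) of the finished aluminium block, an upside-down T, 75 mm high, about 0.2 kg: foot 50 (x) x 32 (y) x 18 mm, on it an upright 36 (x) x 24 (y) mm up to the top; two dark round drillings on its 36 mm faces. z up, x and y along the foot. It starts with its axes along the vice's, its top 95 mm above the worktop, 29 mm above the jaws.
- index_fixture: indexing fixture, fixed to the worktop: dark base 110 (x) x 236 (y) mm with a grey housing whose top is 38 mm up. Origin: centre of its underside; z up. The knob stands at y = -60 mm, the round plate with the nest at y = +60 mm.
- knob_grip (a point): point on the knob's axis, 68 mm above the worktop, where the black bar knob is gripped. The bar is 48 mm long along this point's x, 14 mm thick along y, and spans 50 to 80 mm above the worktop. The axes turn with the knob; at the start they lie along the fixture's. A white line on top marks the bar's -x end.
- index_knob (a joint): knob angle from its zero stop, rad, growing clockwise from above. Starts at the zero stop (within 0.05). Stops every 24 degrees (0.419 rad), each felt as a click and marked by a line on the dial; the third is at 1.257. Passing a click takes about 0.1 N m; let go, the knob settles in the nearest stop and stays. The plate turns with the knob, same way, same angle.
- nest_floor (a point): centre of the nest's floor on the round plate, 46 mm above the worktop; axes as the plate, which start along the fixture's. The nest is a rectangular frame, inside 56 mm along x and 38 mm along y at the floor (3 mm of room round the block's foot), its lips leaning outward as a lead-in, their top 11 mm above the floor.
- brass_weight: bystander: brass weight with a knob top, 31 x 31 x 51 mm, origin at the centre of its underside. Not to be disturbed.
- collet_1: bystander: slotted steel collet standing upright, 20 x 20 x 31 mm, origin at the centre of its underside. Not to be disturbed.
- gauge_block: bystander: ground steel gauge block on its long side, 10 x 40 x 30 mm, origin at the centre of its underside. Not to be disturbed.
Not all that is in view belongs to the job. Of the things that look like the vice, the larger one is meant.

How it is judged:
On the way, in this order (a step that is already met when the one before it is completed fails the run):
1. the vice jaw is open far enough to free the block's foot (value of joint vice_jaw above 0.0165 m), for 0.2 s.
2. the block is lifted out, clear above the vice jaws (height (world z) of t_block_centre above 0.115 m), for 0.1 s.
3. the block sits upright in the nest, released (x of t_block_centre in the frame of nest_floor between -0.005 and 0.005 m and y of t_block_centre in the frame of nest_floor between -0.005 and 0.005 m and z of t_block_centre in the frame of nest_floor between 0.0335 and 0.0415 m and angle between t_block_centre's own z axis and vertical below 0.08 rad and contact force between the fingers and t_block below 0.1 N), for 0.2 s.
At the end, for the whole second after the job is handed in: The block stands upright in the nest (within 5 mm of its centre, foot on the floor) untouched by the fingers; the knob rests at the third stop (1.257 rad, within 0.12) with the fingers gripping it (over 2 N), held through the last second (all of step 3 and value of joint index_knob between 1.13664 and 1.37664 rad and contact force between the fingers and index_knob above 2 N and distance between the grasp point and knob_grip below 0.035 m); the arm keeps its last pose, push and grip.
It fails at once if the knob is turned past the third stop (more than half a click) (value of joint index_knob above 1.46608 rad).
It fails at once if the knob is turned (half a click) while the block is not in the nest (value of joint index_knob above 0.20944 rad and distance between t_block_centre and nest_floor above 0.055 m).
It fails at once if the brass weight is disturbed (moved over 20 mm) (distance of brass_weight from where it was at the start of the episode above 0.02 m).
It fails at once if the collet is disturbed (moved over 20 mm) (distance of collet_1 from where it was at the start of the episode above 0.02 m).
It fails at once if the gauge block is disturbed (moved over 20 mm) (distance of gauge_block from where it was at the start of the episode above 0.02 m).
It also fails if it takes over 61 s, if anything falls off the work surface, if the arm or the gripper's body presses on something with over 40 N, if the wrist force passes 120 N, or if a joint passes its speed limit or range.

### The arm

A 6-joint arm with a two-finger parallel gripper is mounted at the origin on a cart in front of the work surface, level with it; the furniture and walls round the work are solid. World frame = base frame: x ahead of the robot, y to its left, z up, the work surface at z = 0. Lengths are in m, angles in rad, forces in N, time in s.
With the tool pointing down it reaches from about 0.425 to 0.95 m from the base axis. Payload 3.5 kg.
Tool frame: the origin (TCP) lies at the very end of the fingers, on their centre line; the grasp point (between the pads) lies 19 mm behind it; z points along the fingers, y is the direction in which the jaws open and shut (so a half turn about z gives the same grasp; the last joint's range is limited). The gripper opens to 85 mm and grips with 20 to 120 N. Pads are 22 mm wide; open, the fingers measure 114 mm over their backs; the gripper's body (76 mm by 85 mm) begins 54 mm behind the grasp point. The pads swing forward as they close: fully open they stand 13 mm farther back than shut.
Start: joints at [1.119, 0.286, 1.577, -0, 1.279, -0.15], TCP at [0.201, 0.644, 0.231] pointing down, gripper open.
Joint ranges: [-2.77, 2.77], [-0.9, 2.22], [0.21, 2.48], [-1.53, 4.67], [0.24, 2.81], [-2.84, 2.84]. Speed limits (rad/s): [2.79, 2.79, 3.14, 3.14, 3.14, 3.14].

### API

Orientations are given as a unit quaternion [x, y, z, w].
In Python, from plant import get_state, vision, ctrl, cut_out gives the robot as it stands.
- The arm moves only by the tool jog_arm, never from a script. Its argument "commands" is text: rows parted by semicolons, each of 6 numbers parted by spaces: the shift along the world's x, y, z in m, then the turn, a rotation vector about the world's x, y, z in rad. A call has 1 to 20 rows; each row is the pose to reach, as a shift and turn from the pose commanded when the call began; what a row does not reach only later rows make up. A row lasts 1/8 s, in which the tool goes at most 62.5 mm and 10.7 degrees, less where a joint would pass 70% of its speed; a pose out of reach is approached as far as the arm can. A call with a gripper value outside its range is refused whole. "gripper" is the opening in per cent of the stroke, from 0 (shut) to 100 (fully open), set as the call begins (left out, the last holds). The fingers move at their own pace and stop on an object; "grip_force" is the grip in N (left out, the last holds). Time passes only in rows, so rows that repeat a pose let the fingers close. It gives the time, the measured TCP pose, the force and the opening at its end, in the units of the state.
- get_state(): the state, without advancing time (a new reading comes with each control period).
- vision.read_camera(name): name is "scene" or "top" or "wrist"; returns a dict with "frame" (384x512x3 uint8, red, green, blue), "z_map" (384x512 float32, m along the optical axis (not along the pixel's ray), 0 where there is no reading), "fx", "fy", "cx", "cy" (pixels), "R" (3x3) and "t" (3): a world point X has camera coordinates R X + t. Camera axes: x right, y down, z forward; pixel columns grow to the right and rows downward; lengths in m; the calibration is good to about 2 mm. A picture is of the moment at which its call begins.
- ctrl.sign_off(): hands the job in, once; it reports no verdict.
Trained networks look in the newest picture that a camera, given by its name, has taken for a name from the list of things; names that differ only in an ending like _2 or _b are one class to them, and where a whole thing is asked for, a point or a joint stands for the part that bears it (a point fixed in the world has none). Each returns a list of dicts, best first, with "conf" (0 to 1); they miss things now and then, are a little off and sometimes report something else, mostly with a low value. They report only what shows in the picture. A call takes as long as a camera call. They do not tell look-alikes from the thing itself.
- cut_out(camera, query): "pixels" (384x512 bool, what is visible of it) and "box" ([centre column, centre row, width, height] in pixels, round what is visible of it).
The state is a dict: "time": time; "qpos": joint angles; "dq": joint speeds; "joint_efforts": joint torques, N m; "eef_pos": TCP position; "tcp_rot": TCP orientation; "contact_force": force on the tool from outside, world axes, zero at the start; "wrist_torque": the same for the moment, N m; "opening": opening from 0.0 (shut) to 1.0 (fully open).
Only numpy, scipy, OpenCV 4.12 (cv2) and the standard library are available. Lean on these libraries where they do the work, as an engineer would, in place of code of your own. Each camera call takes 0.05 s, during which the arm holds its last target.

## Working session

There is one attempt and no reset: what is moved stays moved. The work goes in short steps, Python scripts to look and compute and a tool call to move; the robot and the scene stay as the last step left them, time stands still between calls to the robot, and variables do not carry over. Pictures are saved under pics/ and viewed, and the job is handed in when it is done.

Besides the shell and the picture viewer there is one more tool, called as name(argument=value, ...) on one line, values as JSON. jog_arm: Moves the arm, as the interface text tells. Its arguments: {"type":"object","properties":{"commands":{"type":"string"},"gripper":{"type":"number"},"grip_force":{"type":"number"}},"required":["commands"]}

```bash
mkdir -p pics; ls; cat > h.py <<'E'
import numpy as np, cv2
from plant import get_state, vision, ctrl, cut_out
def grab(n,save=None):
    c=vision.read_camera(n)
    if save: cv2.imwrite('pics/'+save,c['frame'][:,:,::-1])
    return c
def cloud(c):
    z=c['z_map'];v,u=np.mgrid[:z.shape[0],:z.shape[1]]
    P=np.stack([(u-c['cx'])/c['fx']*z,(v-c['cy'])/c['fy']*z,z],-1)
    W=(P-c['t'])@c['R']
    W[z<=0]=np.nan
    return W
def proj(c,X):
    p=c['R']@np.array(X)+c['t'];return c['fx']*p[0]/p[2]+c['cx'],c['fy']*p[1]/p[2]+c['cy']
E
python3 - <<'E'
from h import *
for n in ['top','scene']:
    c=grab(n,n+'0.png'); np.savez(n+'0.npz',**c)
    for q in ['vice','t_block_centre','index_fixture','knob_grip','brass_weight','collet_1','gauge_block']:
        W=cloud(c)
        for d in cut_out(n,q):
            m=d['pixels']; print(n,q,round(d['conf'],2),np.round(d['box']),np.round(np.nanmedian(W[m],0),3))
print(get_state())
E
```

```text
pics
top vice 0.68 [345. 196.  44.  51.] [ 0.523 -0.307  0.046]
top vice 0.61 [363. 133.  37.  42.] [ 0.738 -0.387  0.026]
top vice 0.22 [241. 206.  12.  16.] [0.497 0.017 0.054]
top t_block_centre 0.65 [351. 204.  15.  12.] [ 0.491 -0.318  0.092]
top index_fixture 0.69 [226. 198.  75.  54.] [0.513 0.073 0.039]
top index_fixture 0.28 [344. 198.  42.  53.] [ 0.52  -0.307  0.045]
top knob_grip 0.52 [244. 204.  18.  13.] [0.495 0.017 0.054]
top brass_weight 0.63 [286. 146.  10.  18.] [ 0.691 -0.127  0.034]
top gauge_block 0.55 [285. 146.   6.  15.] [ 0.691 -0.126  0.033]
top gauge_block 0.4 [159. 239.  15.   7.] [0.395 0.29  0.027]
top gauge_block 0.35 [341. 185.  30.  37.] [ 0.526 -0.3    0.063]
scene vice 0.66 [408. 221.  32.  43.] [ 0.717 -0.406  0.032]
scene vice 0.62 [328. 247.  39.  75.] [ 0.464 -0.339  0.045]
scene vice 0.42 [226. 186.  20.  15.] [0.492 0.011 0.062]
scene t_block_centre 0.82 [329. 239.  20.  16.] [ 0.486 -0.331  0.093]
scene index_fixture 0.88 [219. 189.  62.  58.] [0.493 0.029 0.038]
scene index_fixture 0.38 [225. 186.  17.  13.] [0.49  0.012 0.065]
scene knob_g
[... 295 characters left out ...]
] [0.393 0.286 0.019]
{'time': 0.8, 'qpos': array([ 1.11897220e+00,  2.86274961e-01,  1.57668607e+00,  2.45490368e-05,
        1.27857228e+00, -1.50016319e-01]), 'dq': array([ 0.00012114,  0.00049253,  0.00133241,  0.0001974 , -0.0001859 ,
        0.00121851]), 'joint_efforts': array([ 3.77947354e-04, -4.05912352e+01, -2.92921793e+01, -1.17138925e-04,
        3.04096484e-04,  5.92532658e-06]), 'eef_pos': array([0.20061815, 0.64449768, 0.23134913]), 'tcp_rot': array([ 1.50335321e-01,  9.88635064e-01,  3.18261016e-05, -2.43022472e-06]), 'contact_force': array([ 0.63123526, -0.21280032,  0.41366949]), 'wrist_torque': array([-0.02920666,  0.05756874, -0.01989021]), 'opening': 1.0022495429127691}
```

View pictures.

```bash
python3 - <<'E'
import cv2
a=cv2.imread('pics/top0.png');b=cv2.imread('pics/scene0.png')
cv2.imwrite('pics/top0c.png',cv2.resize(a[100:260,140:400],(780,480),interpolation=cv2.INTER_CUBIC))
cv2.imwrite('pics/scene0c.png',cv2.resize(b[140:300,120:440],(800,400),interpolation=cv2.INTER_CUBIC))
cv2.imwrite('pics/vices.png',cv2.resize(a[105:235,315:400],(510,780)[0:2],interpolation=cv2.INTER_CUBIC)[:600])
E
```

```text
(no output)
```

View pics/top0c.png

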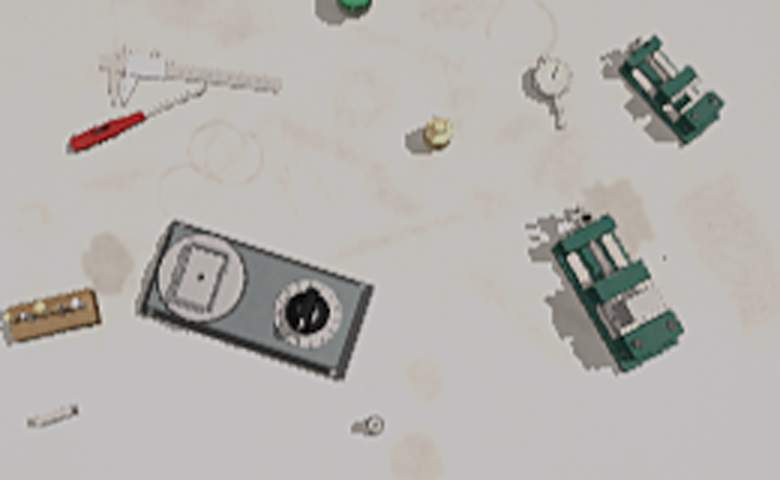

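View pics/scene0c.png

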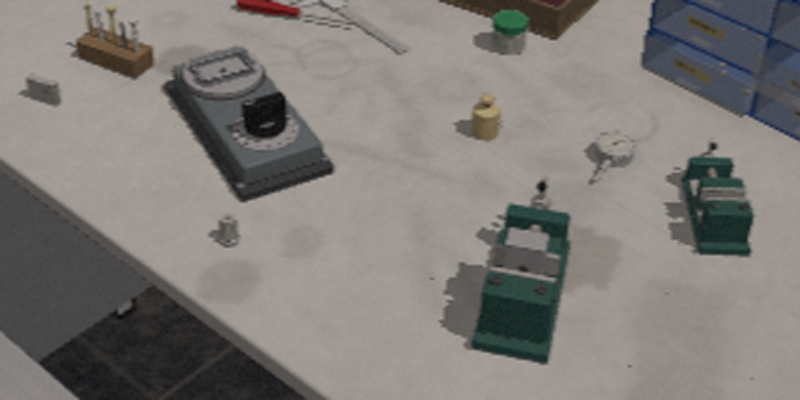

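View pics/vices.png

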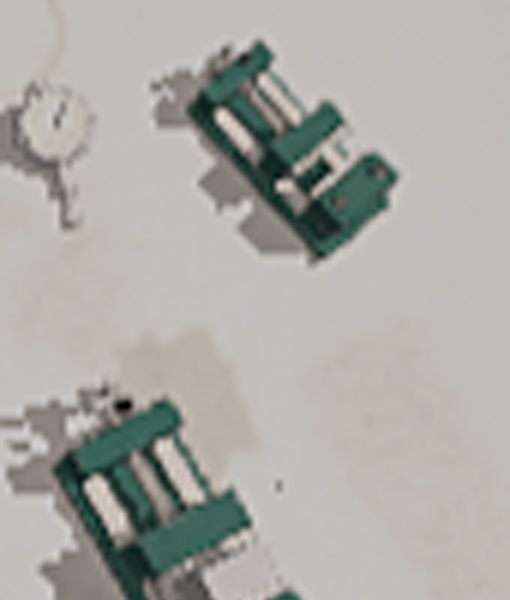

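The vice candidates in the top image are the large one at (345,196), which holds the grey T-block and stands at about (0.52,-0.31), and the small one at (363,133). The enlarged crop shows the lower vice is clearly larger and has the block, so it is the one meant. Its handle points away from the robot. I'll view the fixture from the wrist camera on the way.

jog_arm(commands="0.25 -0.56 0.12 0 0 -1.6;0.25 -0.56 0.12 0 0 -1.6;0.25 -0.56 0.12 0 0 -1.6;0.25 -0.56 0.12 0 0 -1.6;0.25 -0.56 0.12 0 0 -1.6;0.25 -0.56 0.12 0 0 -1.6;0.25 -0.56 0.12 0 0 -1.6;0.25 -0.56 0.12 0 0 -1.6;0.25 -0.56 0.12 0 0 -1.6;0.25 -0.56 0.12 0 0 -1.6;0.25 -0.56 0.12 0 0 -1.6;0.25 -0.56 0.12 0 0 -1.6;0.25 -0.56 0.12 0 0 -1.6")

```text
time: 2.42
eef_pos: [0.45, 0.0857, 0.3509]
tcp_rot: [0.813, 0.582, -0.0, -0.0]
contact_force: [-0.2, 0.1, -0.3]
opening: 1.002
```

```bash
python3 - <<'E'
from h import *
c=grab('wrist','w1.png'); np.savez('w1.npz',**c)
print(get_state()['time'],-c['R'].T@c['t'],c['R'],c['fx'])
E
```

```text
2.475 [0.47748471 0.16520146 0.49418903] [[ 9.46749332e-01 -3.21971575e-01 -8.28685965e-05]
 [-3.04209825e-01 -8.94605596e-01  3.27318209e-01]
 [-1.05461294e-01 -3.09863086e-01 -9.44914167e-01]] 339.1378922015817
```

View pics/w1.png

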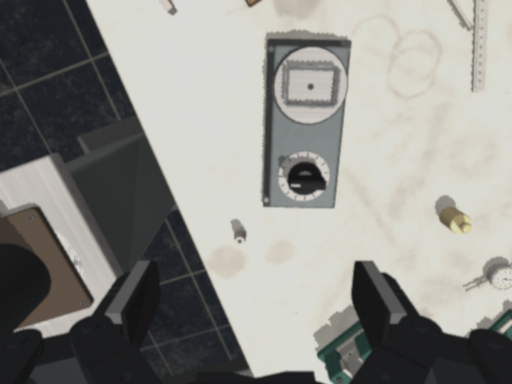

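The fixture shows upright in the wrist view, with the nest at (311,86) and the knob at (304,176). I'll fit its pose from depth.

```bash
python3 - <<'E'
from h import *
for f in ['w1.npz','top0.npz']:
    c=dict(np.load(f)); W=cloud(c)
    box=(W[...,0]>.4)&(W[...,0]<.66)&(W[...,1]>-.09)&(W[...,1]<.24)
    print(f,np.histogram(W[box][:,2],bins=np.arange(-0.004,.09,.004)))
    fx=box&(W[...,2]>.009)&(W[...,2]<0.1)
    lab,L,st,ce=cv2.connectedComponentsWithStats(fx.astype(np.uint8)); 
    k=L==None
    n,L,st,ce=cv2.connectedComponentsWithStats(fx.astype(np.uint8))
    k=1+np.argmax(st[1:,4]); m=L==k
    print(st[k])
    r=cv2.minAreaRect(W[m][:,:2].astype(np.float32)*1000); print('all',r)
    for lo,hi in [(.033,.041),(.042,.049),(.050,.06),(.07,.09)]:
        mm=m&(W[...,2]>lo)&(W[...,2]<hi)
        if mm.sum()>10:
            p=W[mm]; print(lo,mm.sum(),np.median(p,0),cv2.minAreaRect(p[:,:2].astype(np.float32)*1000))
I=cv2.imread('pics/w1.png')[30:220,250:365]
cv2.imwrite('pics/w1c.png',cv2.resize(I,None,fx=3.15,fy=3.15,interpolation=cv2.INTER_CUBIC))
E
```

```text
w1.npz (array([ 7681, 20101,    16,   606,  1129,    13,    19,    18,    21,
         152,  4793,  1071,  3286,   410,   633,   471,    30,    33,
          33,    36,   102,   301,     0]), array([-0.004,  0.   ,  0.004,  0.008,  0.012,  0.016,  0.02 ,  0.024,
        0.028,  0.032,  0.036,  0.04 ,  0.044,  0.048,  0.052,  0.056,
        0.06 ,  0.064,  0.068,  0.072,  0.076,  0.08 ,  0.084,  0.088]))
[  263    38    89   170 13153]
all ((518.928466796875, 75.10723114013672), (235.77085876464844, 110.1902084350586), 70.173095703125)
0.033 5675 [0.51130817 0.06017471 0.03867625] ((519.18310546875, 75.32455444335938), (216.64889526367188, 97.36663818359375), 69.96849060058594)
0.042 3497 [0.53824031 0.13315242 0.04650109] ((515.4817504882812, 84.11083984375), (196.74488830566406, 90.8789291381836), 63.67750930786133)
0.05 1325 [0.51863115 0.11280476 0.0545531 ] ((519.2887573242188, 75.77069854736328), (167.89801025390625, 67.90229797363281), 70.2286605834961)
0.07 454 [0.49802263 0.02055802 0.08060856] ((498.4660949707031, 19.24494171142578), (14.501895904541016, 48.11542510986328), 
[... 412 characters left out ...]
174   79   53 2317]
all ((517.5921630859375, 75.61629486083984), (235.4529266357422, 109.76350402832031), 70.02631378173828)
0.033 1011 [0.50787712 0.05452874 0.0375866 ] ((518.528564453125, 75.51424407958984), (216.5932159423828, 96.00101470947266), 70.6213607788086)
0.042 537 [0.53320648 0.12724395 0.04547738] ((518.6027221679688, 77.30632019042969), (205.07858276367188, 93.0696029663086), 71.92138671875)
0.05 186 [0.51275918 0.10628885 0.053411  ] ((522.4654541015625, 76.19320678710938), (169.83375549316406, 72.34101104736328), 75.48930358886719)
0.07 73 [0.49779074 0.01794228 0.07957103] ((497.40093994140625, 18.788108825683594), (13.899311065673828, 48.1902961730957), 70.34510040283203)
```

View pics/w1c.png

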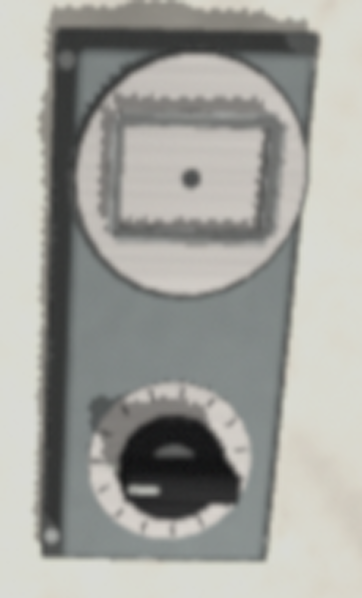

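jog_arm(commands="0.05 -0.20 0 0 0 -0.35;0.05 -0.20 0 0 0 -0.35;0.05 -0.20 0 0 0 -0.35;0.035 -0.41 -0.05 0 0 -0.69;0.035 -0.41 -0.05 0 0 -0.69;0.035 -0.41 -0.05 0 0 -0.69;0.035 -0.41 -0.05 0 0 -0.69;0.035 -0.41 -0.05 0 0 -0.69;0.035 -0.41 -0.05 0 0 -0.69")

```text
time: 3.6
eef_pos: [0.4861, -0.3242, 0.3012]
tcp_rot: [0.962, 0.272, 0.0, -0.0]
contact_force: [-1.2, -0.4, 0.4]
opening: 1.003
```

```bash
python3 - <<'E'
from h import *
c=grab('wrist','w2.png'); np.savez('w2.npz',**c)
print(get_state()['time'],get_state()['eef_pos'])
W=cloud(c)
box=(W[...,0]>.38)&(W[...,0]<.64)&(W[...,1]>-.43)&(W[...,1]<-.2)
print(np.histogram(W[box][:,2],bins=np.arange(-0.004,.11,.004)))
fx=box&(W[...,2]>.006)&(W[...,2]<0.11)
n,L,st,ce=cv2.connectedComponentsWithStats(fx.astype(np.uint8)); k=1+np.argmax(st[1:,4]); m=L==k; print(st[k])
for lo,hi in [(.006,.12),(.010,.018),(.060,.070),(.088,.10)]:
    mm=m&(W[...,2]>lo)&(W[...,2]<hi)
    if mm.sum()>10:
        n2,L2,s2,c2=cv2.connectedComponentsWithStats(mm.astype(np.uint8))
        for j in range(1,n2):
            if s2[j,4]>60:
                p=W[L2==j]; print(lo,s2[j],np.round(np.median(p,0),4),cv2.minAreaRect(p[:,:2].astype(np.float32)*1000))
E
```

```text
3.65 [ 0.48629377 -0.32390949  0.30165286]
(array([ 8052, 19868,     0,    43,  1267,   206,   587,    19,    13,
          15,   272,   364,   452,   703,    37,    30,   119,  2596,
         214,    85,    39,    22,    25,    22,   542,   234,     0,
           0]), array([-0.004,  0.   ,  0.004,  0.008,  0.012,  0.016,  0.02 ,  0.024,
        0.028,  0.032,  0.036,  0.04 ,  0.044,  0.048,  0.052,  0.056,
        0.06 ,  0.064,  0.068,  0.072,  0.076,  0.08 ,  0.084,  0.088,
        0.092,  0.096,  0.1  ,  0.104,  0.108]))
[ 232   29   65  162 7906]
0.006 [ 232   29   65  162 7906] [ 0.5258 -0.3116  0.0528] ((526.081298828125, -311.79998779296875), (182.7750244140625, 70.08345031738281), 27.556961059570312)
0.01 [232  54  12 128 438] [ 0.5203 -0.2795  0.0141] ((500.1993408203125, -289.661376953125), (157.3784637451172, 6.8890910148620605), 27.445335388183594)
0.01 [251  71  12  36 325] [ 0.5464 -0.2893  0.0144] ((546.1500854492188, -289.6752014160156), (40.99837875366211, 11.323092460632324), 27.716312408447266)
0.01 [269  73  12  36 289] [ 0.5565 -0.3087  0.0147] ((555.9003295898
[... 174 characters left out ...]
44531), (48.22792053222656, 6.636682033538818), 27.51648712158203)
0.01 [282 140   7  20  88] [ 0.5028 -0.3594  0.0143] ((502.0830993652344, -360.16632080078125), (24.77693748474121, 6.469653129577637), 27.303428649902344)
0.06 [ 236  109   56   32 1547] [ 0.5197 -0.315   0.0661] ((519.235107421875, -315.26788330078125), (31.31949806213379, 59.84073257446289), 27.557825088500977)
0.06 [ 233  157   54   34 1258] [ 0.4669 -0.3426  0.0666] ((468.2019958496094, -342.0054016113281), (36.392330169677734, 62.118160247802734), 27.48908805847168)
0.088 [245 142  36  26 798] [ 0.4959 -0.3273  0.0956] ((495.1766052246094, -327.8599548339844), (24.124034881591797, 36.00431442260742), 27.372716903686523)
```

View pics/w2.png

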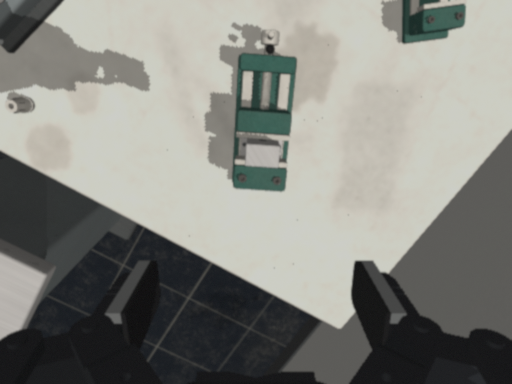

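The large vice stands upright in the wrist view. Its jaw top is at (264,123), the block top at (263,153) and the fixed jaw at (260,177). The fit gives a vice y-axis angle of 27.5°, jaw centre (0.519,-0.315) and block (0.495,-0.328). Next I'll pinch the jaw.

jog_arm(commands="0.035 0.0095 -0.06 0 0 -0.072;0.035 0.0095 -0.12 0 0 -0.072;0.035 0.0095 -0.18 0 0 -0.072;0.035 0.0095 -0.18 0 0 -0.072;0.035 0.0095 -0.18 0 0 -0.072", gripper=100)

```text
time: 4.28
eef_pos: [0.5222, -0.3161, 0.1242]
tcp_rot: [0.971, 0.237, 0.001, 0.002]
contact_force: [0.1, -0.3, 1.5]
opening: 0.998
```

```bash
python3 - <<'E'
from h import *
s=get_state();print(s['time'],s['eef_pos'],s['tcp_rot'],s['contact_force'])
E
```

```text
4.275 [ 0.52221863 -0.31612952  0.12423706] [0.97142809 0.2373258  0.00118117 0.00159203] [ 0.05398353 -0.27534369  1.50368257]
```

jog_arm(commands="-0.001 0.001 -0.04 0 0 0;-0.001 0.001 -0.065 0 0 0;-0.001 0.001 -0.085 0 0 0;-0.001 0.001 -0.085 0 0 0;-0.001 0.001 -0.085 0 0 0")

```text
time: 4.9
eef_pos: [0.5208, -0.316, 0.0384]
tcp_rot: [0.972, 0.237, 0.001, 0.001]
contact_force: [-0.8, -0.3, 0.1]
opening: 1.0
```

jog_arm(commands="0 0 0 0 0 0;0 0 0 0 0 0;0 0 0 0 0 0;0 0 0 0 0 0;0 0 0 0 0 0;0 0 0 0 0 0", gripper=45, grip_force=40)

```text
time: 5.65
eef_pos: [0.5195, -0.3141, 0.0379]
tcp_rot: [0.972, 0.236, -0.0, -0.001]
contact_force: [-2.5, 4.2, 7.3]
opening: 0.691
```

jog_arm(commands="0.004 0.002 0 0 0 0;0.008 0.004 0 0 0 0;0.012 0.006 0 0 0 0;0.016 0.008 0 0 0 0;0.019 0.01 0 0 0 0;0.019 0.01 0 0 0 0;0.019 0.01 0 0 0 0;0.019 0.01 0 0 0 0")

```text
time: 6.65
eef_pos: [0.5385, -0.3042, 0.0379]
tcp_rot: [0.972, 0.236, -0.0, -0.001]
contact_force: [-4.3, 2.8, 6.7]
opening: 0.691
```

jog_arm(commands="0 0 0 0 0 0;0 0 0 0 0 0;0 0 0 0 0 0;0 0 0.05 0 0 0;0 0 0.11 0 0 0;-0.045 -0.022 0.17 0 0 0;-0.045 -0.022 0.21 0 0 0;-0.045 -0.022 0.21 0 0 0;-0.045 -0.022 0.21 0 0 0;-0.045 -0.022 0.21 0 0 0", gripper=100)

```text
time: 7.9
eef_pos: [0.493, -0.3261, 0.2439]
tcp_rot: [0.972, 0.237, -0.001, -0.002]
contact_force: [0.3, -0.6, -0.4]
opening: 1.001
```

```bash
python3 - <<'E'
from h import *
c=grab('wrist','w3.png'); np.savez('w3.npz',**c)
s=get_state();print(s['time'],s['eef_pos'],s['tcp_rot'],s['qpos'])
W=cloud(c)
box=(W[...,0]>.38)&(W[...,0]<.66)&(W[...,1]>-.43)&(W[...,1]<-.2)
for lo,hi in [(.060,.070),(.088,.10)]:
    mm=box&(W[...,2]>lo)&(W[...,2]<hi)
    n2,L2,s2,c2=cv2.connectedComponentsWithStats(mm.astype(np.uint8))
    for j in range(1,n2):
        if s2[j,4]>60:
            p=W[L2==j]; print(lo,s2[j],np.round(np.median(p,0),4),cv2.minAreaRect(p[:,:2].astype(np.float32)*1000))
E
```

```text
7.95 [ 0.49311177 -0.32617419  0.24390438] [ 0.9715524   0.23681592 -0.00109357 -0.00171772] [-7.55907118e-01  9.59568078e-02  1.77335054e+00  3.77706923e-05
  1.27635772e+00  3.36702710e-01]
0.06 [ 226   98   65   33 2102] [ 0.539  -0.3049  0.066 ] ((538.6915283203125, -305.049072265625), (29.22698974609375, 60.00605010986328), 27.510513305664062)
0.06 [240 153  37   3  81] [ 0.5057 -0.3227  0.0655] ((505.63824462890625, -322.58099365234375), (1.208146572113037, 35.192684173583984), 26.418577194213867)
0.06 [ 227  177   62   34 1538] [ 0.4668 -0.3433  0.0666] ((468.9972839355469, -341.4110412597656), (34.901336669921875, 61.936004638671875), 27.539573669433594)
0.088 [ 238  159   41   28 1080] [ 0.4961 -0.3271  0.0956] ((495.43658447265625, -327.6964111328125), (23.634489059448242, 35.800689697265625), 26.7783145904541)
```

View pics/w3.png

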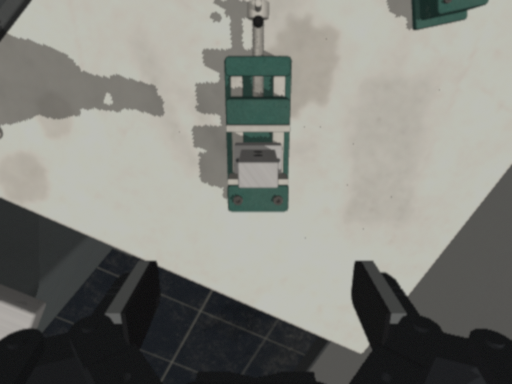

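The jaw moved to (0.539,-0.305), so the opening is about 31 mm. The block stayed against the fixed jaw, at pixel (258,172). I'll grip it across its 36 mm width.

jog_arm(commands="0.005 0 -0.05 0 0 0;0.005 0 -0.11 0 0 0;0.005 0 -0.15 0 0 0;0.005 0 -0.182 0 0 0;0.005 0 -0.182 0 0 0;0.005 0 -0.182 0 0 0;0.005 0 -0.182 0 0 0", gripper=75)

```text
time: 8.82
eef_pos: [0.4997, -0.3279, 0.0664]
tcp_rot: [0.972, 0.237, 0.001, 0.001]
contact_force: [0.3, -0.1, 0.5]
opening: 0.75
```

jog_arm(commands="0 0 0 0 0 0;0 0 0 0 0 0;0 0 0 0 0 0;0 0 0 0 0 0;0 0 0 0 0 0;0 0 0 0 0 0;0 0 0 0 0 0", gripper=20, grip_force=50)

```text
time: 9.7
eef_pos: [0.499, -0.3272, 0.0656]
tcp_rot: [0.972, 0.237, 0.0, 0.0]
contact_force: [-1.8, 2.0, 5.2]
opening: 0.409
```

jog_arm(commands="0.004 0.002 0 0 0 0;0.007 0.0037 0 0 0 0;0.0102 0.0053 0 0 0 0;0.0102 0.0053 0 0 0 0;0.0102 0.0053 0 0 0 0")

```text
time: 10.32
eef_pos: [0.5086, -0.3229, 0.0656]
tcp_rot: [0.972, 0.237, -0.001, 0.001]
contact_force: [-3.1, -0.6, 5.2]
opening: 0.412
```

```bash
python3 - <<'E'
from h import *
s=get_state();print(s['time'],s['eef_pos'],s['contact_force'],s['opening'])
c=grab('top','t4.png'); W=cloud(c)
I=c['frame'][160:240,310:380,::-1];cv2.imwrite('pics/t4c.png',cv2.resize(I,None,fx=7,fy=7,interpolation=cv2.INTER_CUBIC))
c=grab('wrist','w4.png')
E
```

```text
10.325 [ 0.50859819 -0.3229148   0.06557315] [-3.08163362 -0.57310802  5.15437549] 0.41244574639100523
```

View pics/w4.png

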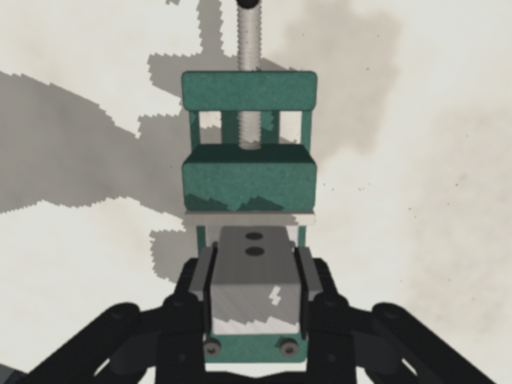

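The block is in the fingers at pixel (255,280), drawn off the fixed jaw. Lifting now.

jog_arm(commands="0 0 0.008 0 0 0;0 0 0.018 0 0 0;0 0 0.035 0 0 0;0 0 0.06 0 0 0;0 0 0.1 0 0 0;0 0 0.14 0 0 0;0 0 0.14 0 0 0;0 0 0.14 0 0 0")

```text
time: 11.42
eef_pos: [0.5084, -0.3212, 0.2037]
tcp_rot: [0.972, 0.237, -0.0, -0.0]
contact_force: [-0.3, 0.6, -2.6]
opening: 0.416
```

```bash
python3 - <<'E'
from h import *
s=get_state();print(s['time'],s['eef_pos'],s['tcp_rot'],s['contact_force'],s['opening'],s['qpos'])
c=grab('wrist','w5.png')
c=grab('scene','s5.png')
I=c['frame'][160:300,260:400,::-1];cv2.imwrite('pics/s5c.png',cv2.resize(I,None,fx=4,fy=4,interpolation=cv2.INTER_CUBIC))
E
```

```text
11.425 [ 0.50837602 -0.32121207  0.20366961] [ 9.71586151e-01  2.36685502e-01 -3.02128031e-04 -4.82480054e-04] [-0.28597622  0.58712408 -2.56308844] 0.415815091046731 [-7.32108014e-01  1.50478706e-01  1.78859611e+00  4.91154324e-05
  1.20365546e+00  3.60764585e-01]
```

View pics/w5.png

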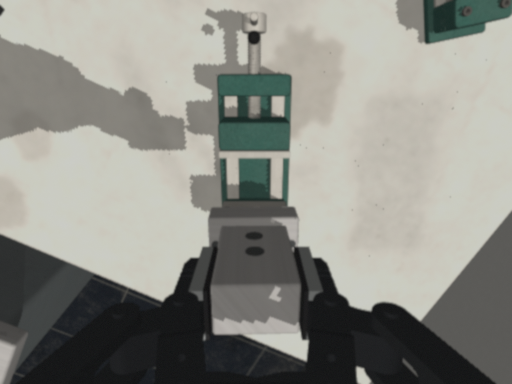

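View pics/s5c.png

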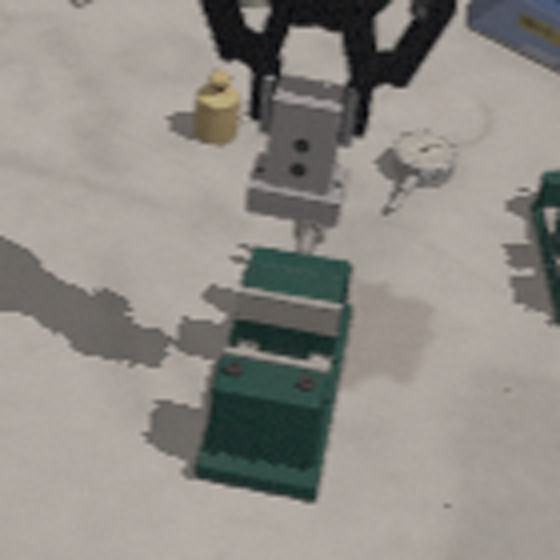

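```bash
python3 - <<'E'
from h import *
c=grab('wrist'); W=cloud(c); s=get_state(); t=s['eef_pos']; print(t)
a=np.deg2rad(27.4); Y=np.array([np.cos(a),np.sin(a)]); X=np.array([np.sin(a),-np.cos(a)])
P=W-t; px=P[...,:2]@X; py=P[...,:2]@Y; pz=P[...,2]
r=(abs(px)<.03)&(abs(py)<.04)&(pz>-.06)&(pz<.05)
v,u=np.where(r); print(u.min(),u.max(),v.min(),v.max())
for vv in range(205,350,6):
    k=np.where(r[vv])[0]
    if len(k)==0: continue
    k2=k[(k>225)&(k<285)]
    if len(k2): print(vv,k.min(),k.max(),'y %.4f z %.4f'%(np.median(py[vv,k2]),np.median(pz[vv,k2])), 'zspread',np.round(pz[vv,k2[[0,-1]]],4),'y',np.round(py[vv,k2[[0,-1]]],4),'x',np.round(px[vv,[k.min(),k.max()]],4))
E
```

```text
[ 0.50785014 -0.32083153  0.20191164]
163 344 206 339
211 210 296 y 0.0118 z -0.0350 zspread [-0.035  -0.0353] y [0.0118 0.0117] x [-0.0252  0.0236]
217 209 298 y 0.0114 z -0.0272 zspread [-0.027  -0.0279] y [0.0115 0.0112] x [-0.0249  0.0236]
223 208 298 y 0.0083 z -0.0262 zspread [-0.0267 -0.0274] y [0.0081 0.0078] x [-0.0253  0.0238]
229 209 298 y 0.0079 z -0.0195 zspread [-0.0202 -0.02  ] y [0.0075 0.0077] x [-0.025   0.0239]
235 209 297 y 0.0079 z -0.0123 zspread [-0.0125 -0.0116] y [0.0078 0.0083] x [-0.0252  0.0236]
241 209 297 y 0.0079 z -0.0057 zspread [-0.0061 -0.0061] y [0.0077 0.0078] x [-0.0256  0.0238]
247 202 309 y 0.0080 z 0.0005 zspread [0.0016 0.001 ] y [0.0086 0.0083] x [-0.0237  0.0246]
253 200 311 y 0.0079 z 0.0060 zspread [0.0055 0.0058] y [0.0075 0.0078] x [-0.0235  0.0249]
259 188 321 y 0.0079 z 0.0115 zspread [0.0106 0.0112] y [0.0074 0.0078] x [-0.0295  0.0298]
265 185 323 y 0.0080 z 0.0165 zspread [0.016  0.0177] y [0.0076 0.0087] x [-0.0296  0.0295]
271 183 326 y 0.0079 z 0.0212 zspread [0.0219 0.021 ] y [0.0083 0.0078] x [-0.0295  0.03  ]
277 180 327 y 0.
[... 220 characters left out ...]
] y [0.0063 0.005 ] x [-0.0295  0.0298]
295 168 341 y 0.0031 z 0.0307 zspread [0.0308 0.0303] y [0.0031 0.0028] x [-0.0298  0.0299]
301 165 342 y 0.0002 z 0.0306 zspread [0.0315 0.0302] y [ 0.0008 -0.0001] x [-0.0299  0.03  ]
307 163 343 y -0.0025 z 0.0307 zspread [0.0305 0.0315] y [-0.0028 -0.0019] x [-0.0299  0.0298]
313 200 311 y -0.0054 z 0.0308 zspread [0.0305 0.0306] y [-0.0057 -0.0055] x [-0.0186  0.0198]
319 201 310 y -0.0082 z 0.0308 zspread [0.0309 0.0312] y [-0.0082 -0.0079] x [-0.0187  0.0199]
325 201 310 y -0.0113 z 0.0307 zspread [0.0308 0.0305] y [-0.0113 -0.0114] x [-0.0186  0.0199]
331 202 309 y -0.0142 z 0.0308 zspread [0.0309 0.0305] y [-0.0142 -0.0145] x [-0.0186  0.0199]
```

jog_arm(commands="0.002 0.03 0 0 0 0.08;0.005 0.075 0 0 0 0.16;0.009 0.13 0 0 0 0.24;0.013 0.185 0 0 0 0.32;0.017 0.24 0 0 0 0.4;0.021 0.295 0 0 0 0.48;0.025 0.35 0 0 0 0.56;0.029 0.4 0 0 0 0.64;0.031 0.435 0 0 0 0.72;0.033 0.456 0 0 0 0.745;0.033 0.456 0 0 0 0.745;0.033 0.456 0 0 0 0.745;0.033 0.456 0 0 0 0.745")

```text
time: 13.2
eef_pos: [0.5417, 0.1334, 0.2039]
tcp_rot: [0.819, 0.573, -0.0, -0.0]
contact_force: [0.1, 0.2, -2.5]
opening: 0.417
```

```bash
python3 - <<'E'
from h import *
c=grab('wrist','w6.png'); np.savez('w6.npz',**c); W=cloud(c); s=get_state(); t=s['eef_pos']; print(s['time'],t,s['tcp_rot'],s['opening'],s['qpos'])
a=np.deg2rad(70.1); Y=np.array([np.cos(a),np.sin(a)]); X=np.array([np.sin(a),-np.cos(a)])
P=W-t; px=P[...,:2]@X; py=P[...,:2]@Y; pz=P[...,2]
r=(abs(px)<.024)&(abs(py)<.03)&(pz>-.05)&(pz<.05)
for vv in range(205,340,15):
    k=np.where(r[vv])[0]
    k2=k[(k>225)&(k<285)]
    if len(k2): print(vv,'y %.4f z %.4f'%(np.median(py[vv,k2]),np.median(pz[vv,k2])),'x',np.round(px[vv,[k.min(),k.max()]],4))
E
```

```text
13.25 [0.54177964 0.13337344 0.20408302] [ 8.19268406e-01  5.73410172e-01 -2.27066408e-04 -3.99605919e-05] 0.4112645694974333 [ 5.96145440e-02  5.39320931e-02  1.89265156e+00 -1.82382105e-04
  1.19543776e+00  4.09153169e-01]
220 y 0.0098 z -0.0264 x [-0.0237  0.0237]
235 y 0.0076 z -0.0125 x [-0.0237  0.0235]
250 y 0.0077 z 0.0034 x [-0.0237  0.0237]
265 y 0.0076 z 0.0163 x [-0.0235  0.0234]
280 y 0.0076 z 0.0275 x [-0.0238  0.0238]
295 y 0.0029 z 0.0307 x [-0.0237  0.0239]
310 y -0.0042 z 0.0307 x [-0.0191  0.0199]
325 y -0.0115 z 0.0307 x [-0.0188  0.0196]
```

View pics/w6.png

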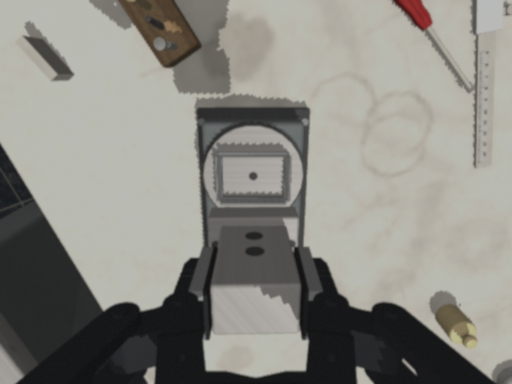

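```bash
python3 - <<'E'
from h import *
c=dict(np.load('w6.npz')); W=cloud(c)
t=np.array([0.5417,0.1334,.204])
a=np.deg2rad(70.1); Y=np.array([np.cos(a),np.sin(a)]); X=np.array([np.sin(a),-np.cos(a)])
g=cv2.cvtColor(c['frame'],cv2.COLOR_RGB2GRAY)
sub=g[168:185,244:262].astype(float); w=np.clip(sub.max()*0.75-sub,0,None); v,u=np.mgrid[168:185,244:262]
uu,vv=(u*w).sum()/w.sum(),(v*w).sum()/w.sum(); print(uu,vv)
R=c['R'];cam=-R.T@c['t']; d=R.T@np.array([(uu-c['cx'])/c['fx'],(vv-c['cy'])/c['fy'],1]); p=cam+d*(0.046-cam[2])/d[2]; print('hole',p)
m=(np.hypot(W[...,0]-.5394,W[...,1]-.1316)<.047)
for lo,hi in [(.044,.049),(.0535,.06)]:
    q=W[m&(W[...,2]>lo)&(W[...,2]<hi)]; print(lo,len(q),q[:,2].mean(),cv2.minAreaRect(q[:,:2].astype(np.float32)*1000))
q=W[m&(W[...,2]>.044)&(W[...,2]<.049)][:,:2]-[.5394,.1316]
q=W[m&(W[...,2]>.0555)&(W[...,2]<.06)];print(cv2.minAreaRect(q[:,:2].astype(np.float32)*1000))
allm=(W[...,0]>.4)&(W[...,0]<.66)&(W[...,2]>.033)&(W[...,2]<.041)&(W[...,1]>.1)
dd=W[...,:2]-np.array([.5394,.1316])
x=dd@X;y=dd@Y
fl=m&(W[...,2]>.044)&(W[...,2]<.0495)&(abs(x)<.03)&(abs(y)<.022)
print('floor x',np.percentile(x[fl],[0.5,99.5]),'y',np.percentile(y[fl],[0.5,99.5]))
E
```

```text
252.68866937826846 175.65566531086577
hole [0.53866651 0.13085979 0.046     ]
0.044 5081 0.046575356008545975 ((541.6130981445312, 138.64260864257812), (76.21085357666016, 90.97586059570312), 71.08502960205078)
0.0535 1311 0.056430977198740934 ((539.13525390625, 131.48358154296875), (49.921974182128906, 67.70809173583984), 69.87754821777344)
((539.13525390625, 131.48358154296875), (49.921974182128906, 67.70809173583984), 69.87754821777344)
floor x [-0.02819872  0.02774531] y [-0.01965078  0.01692767]
```

jog_arm(commands="-0.0012 0.002 -0.03 0 0 0;-0.0012 0.002 -0.07 0 0 0;-0.0012 0.002 -0.09 0 0 0;-0.0012 0.002 -0.1 0 0 0;-0.0012 0.002 -0.105 0 0 0;-0.0012 0.002 -0.108 0 0 0;-0.0012 0.002 -0.108 0 0 0")

```text
time: 14.12
eef_pos: [0.5411, 0.1363, 0.0971]
tcp_rot: [0.819, 0.574, 0.001, 0.0]
contact_force: [-0.4, 0.0, -2.1]
opening: 0.41
```

```bash
python3 - <<'E'
from h import *
c=grab('wrist','w7.png');s=get_state(); print(s['time'],s['eef_pos'],s['tcp_rot'],s['contact_force'])
E
```

```text
14.175 [0.5411303  0.13632032 0.09710542] [8.18836849e-01 5.74025912e-01 5.80754538e-04 3.58879072e-04] [-0.15483975 -0.32233522 -1.58459258]
```

View pics/w7.png

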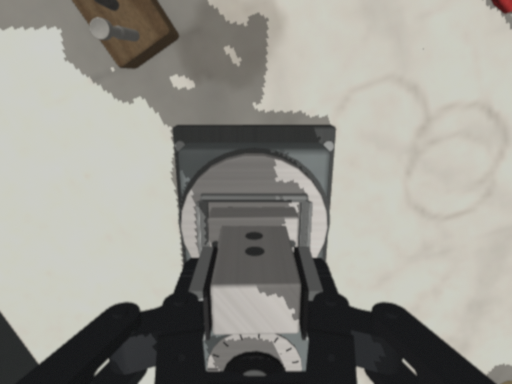

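```bash
python3 - <<'E'
import cv2
I=cv2.imread('pics/w7.png')[140:290,160:350]
cv2.imwrite('pics/w7c.png',cv2.resize(I,None,fx=4,fy=4,interpolation=cv2.INTER_CUBIC))
E
```

```text
(no output)
```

View pics/w7c.png

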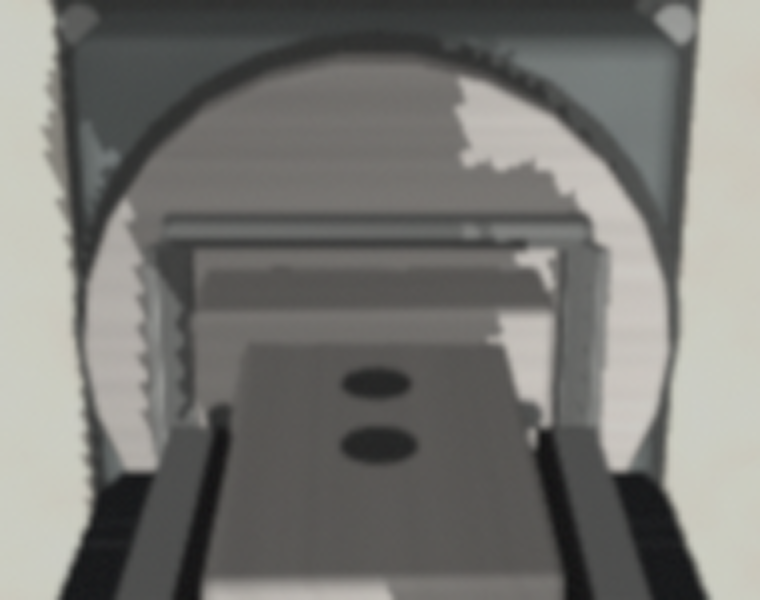

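The block is centred between the nest lips: in the crop, foot 193–553 against inner walls about 190–557. Lowering it the last few mm.

jog_arm(commands="0 0 -0.002 0 0 0;0 0 -0.004 0 0 0;0 0 -0.006 0 0 0;0 0 -0.006 0 0 0;0 0 -0.006 0 0 0")

```text
time: 14.8
eef_pos: [0.5407, 0.1364, 0.0913]
tcp_rot: [0.819, 0.574, -0.0, -0.0]
contact_force: [-3.0, 0.3, 5.6]
opening: 0.41
```

Contact is felt: the vertical force rose by about 7 N at the expected height. Releasing.

jog_arm(commands="0 0 0 0 0 0;0 0 0 0 0 0;0 0 0 0 0 0;0 0 0.03 0 0 0;0 0 0.08 0 0 0;0 0 0.12 0 0 0;0 0 0.12 0 0 0", gripper=80)

```text
time: 15.68
eef_pos: [0.5432, 0.1365, 0.215]
tcp_rot: [0.819, 0.574, 0.004, 0.002]
contact_force: [-0.1, 0.3, 0.5]
opening: 0.802
```

```bash
python3 - <<'E'
from h import *
c=grab('wrist','w8.png');s=get_state(); print(s['time'],s['eef_pos'],s['tcp_rot'],s['contact_force'])
W=cloud(c)
a=np.deg2rad(70.1); Y=np.array([np.cos(a),np.sin(a)]); X=np.array([np.sin(a),-np.cos(a)])
dd=W[...,:2]-np.array([.5391,.1314]); x=dd@X;y=dd@Y
m=(abs(x)<.035)&(abs(y)<.03)&(W[...,2]>.112)&(W[...,2]<.13)
q=W[m]; r=cv2.minAreaRect(q[:,:2].astype(np.float32)*1000); print(len(q),np.median(q[:,2]),r,'nest frame',((np.array(r[0])/1000-[.5391,.1314])@X,(np.array(r[0])/1000-[.5391,.1314])@Y))
A=np.c_[q[:,:2],np.ones(len(q))]; print('tilt',np.linalg.lstsq(A,q[:,2],rcond=None)[0][:2])
E
```

```text
15.725 [0.541616   0.13636473 0.21212964] [0.81883529 0.57402503 0.00171339 0.00104582] [-0.35285633  0.48468441 -0.79059187]
1614 0.12142653234635943 ((538.4051513671875, 132.75643920898438), (24.621992111206055, 35.977699279785156), 70.94422149658203) nest frame (np.float64(-0.0011150620873485095), np.float64(0.0010389314181165209))
tilt [-0.03323668 -0.09368028]
```

View pics/w8.png

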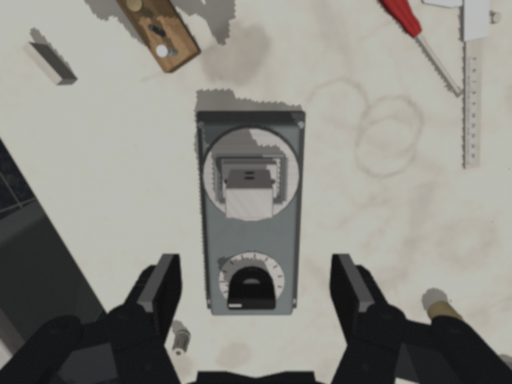

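The block sits in the nest: top at 0.121 m, about 1 mm off centre each way, pixel (249,190), with the fingers clear. Next is the knob: turn the gripper 90° and move above it.

jog_arm(commands="-0.005 -0.012 0 0 0 0.17;-0.01 -0.025 0 0 0 0.34;-0.015 -0.04 0 0 0 0.51;-0.02 -0.055 0 0 0 0.68;-0.025 -0.07 0 0 0 0.85;-0.03 -0.085 0 0 0 1.02;-0.035 -0.1 0 0 0 1.19;-0.043 -0.117 0 0 0 1.36;-0.043 -0.117 0 0 0 1.53;-0.043 -0.117 0 0 0 1.573;-0.043 -0.117 0 0 0 1.573;-0.043 -0.117 0 0 0 1.573", gripper=60)

```text
time: 17.23
eef_pos: [0.497, 0.0194, 0.2091]
tcp_rot: [0.172, 0.985, -0.0, -0.001]
contact_force: [-0.3, 0.9, -0.7]
opening: 0.598
```

```bash
python3 - <<'E'
from h import *
c=grab('wrist','w9.png');s=get_state(); print(s['time'],s['eef_pos'],s['tcp_rot'],s['qpos'],s['wrist_torque'])
c=grab('top');W=cloud(c)
E
```

```text
17.275 [0.49719333 0.0193845  0.20943937] [ 1.72253532e-01  9.85052341e-01 -3.03768130e-05 -7.78609338e-04] [-1.65208382e-01 -9.08082273e-02  2.02497316e+00 -5.17893830e-05
  1.20898537e+00 -1.38975235e+00] [-0.00816232  0.00424115  0.02238654]
```

View pics/w9.png

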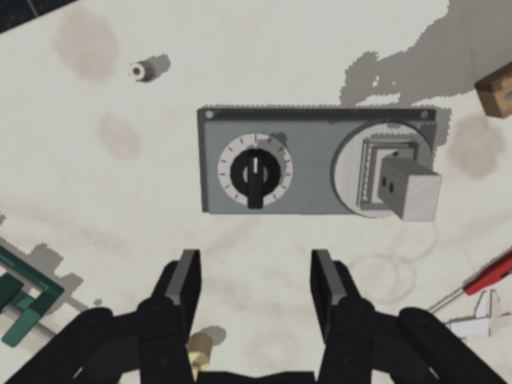

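The bar knob is at pixel (255,178), with its white line up and the bar square to the fingers. Descend and grip.

jog_arm(commands="0.0015 0 -0.05 0 0 0;0.0015 0 -0.1 0 0 0;0.0015 0 -0.135 0 0 0;0.0015 0 -0.154 0 0 0;0.0015 0 -0.154 0 0 0;0.0015 0 -0.154 0 0 0;0.0015 0 -0.154 0 0 0")

```text
time: 18.2
eef_pos: [0.5002, 0.0191, 0.0578]
tcp_rot: [0.172, 0.985, 0.0, 0.001]
contact_force: [0.9, -0.1, -0.0]
opening: 0.599
```

jog_arm(commands="0 0 0 0 0 0;0 0 0 0 0 0;0 0 0 0 0 0;0 0 0 0 0 0;0 0 0 0 0 0;0 0 0 0 0 0;0 0 0 0 0 0", gripper=0, grip_force=40)

```text
time: 19.08
eef_pos: [0.4991, 0.0184, 0.0571]
tcp_rot: [0.172, 0.985, -0.001, -0.0]
contact_force: [-3.1, -3.4, 4.8]
opening: 0.159
```

```bash
python3 - <<'E'
from h import *
s=get_state(); print(s['time'],s['eef_pos'],s['tcp_rot'],s['contact_force'],s['wrist_torque'],s['opening'])
E
```

```text
19.075 [0.49914094 0.01841817 0.05705101] [ 1.71732816e-01  9.85143156e-01 -8.91148929e-04 -9.08424176e-05] [-3.06343425 -3.35301578  4.83535184] [-0.58434158  0.46014885  0.05537406] 0.15866585976597347
```

Bar gripped (opening 13.5 mm). Now turning clockwise in steps, watching the torque.

jog_arm(commands="0 0 0 0 0 -0.07;0 0 0 0 0 -0.14;0 0 0 0 0 -0.14")

```text
time: 19.45
eef_pos: [0.4991, 0.0182, 0.0571]
tcp_rot: [0.239, 0.971, -0.002, 0.0]
contact_force: [-3.1, -5.4, 5.4]
opening: 0.154
```

```bash
cat > st.py <<'E'
from h import *
s=get_state(); r=s['tcp_rot']; psi=2*np.degrees(np.arctan2(r[1],r[0]))-90
print(s['time'],s['eef_pos'],'turned rad %.3f'%np.deg2rad(70.1-psi),s['contact_force'],s['wrist_torque'],s['opening'])
E
python3 st.py
```

```text
19.45 [0.49909046 0.01821042 0.0570636 ] turned rad 0.135 [-3.13923678 -5.39070711  5.42942791] [-0.73936201  0.46228315  0.30013426] 0.15448802168713155
```

jog_arm(commands="0 0 0 0 0 -0.07;0 0 0 0 0 -0.14;0 0 0 0 0 -0.14")

```text
time: 19.82
eef_pos: [0.499, 0.0181, 0.057]
tcp_rot: [0.306, 0.952, -0.002, -0.0]
contact_force: [-3.6, -6.7, 6.0]
opening: 0.155
```

```bash
python3 st.py
```

```text
19.825 [0.49897539 0.018062   0.05703024] turned rad 0.275 [-3.5699179  -6.66742375  5.96291951] [-0.93452483  0.54139357  0.18989307] 0.15473403075814154
```

jog_arm(commands="0 0 0 0 0 -0.07;0 0 0 0 0 -0.14;0 0 0 0 0 -0.14")

```text
time: 20.2
eef_pos: [0.4989, 0.0179, 0.057]
tcp_rot: [0.372, 0.928, -0.002, 0.0]
contact_force: [-5.2, -6.4, 6.5]
opening: 0.154
```

```bash
python3 st.py
```

```text
20.2 [0.49885768 0.01788053 0.05703613] turned rad 0.415 [-5.24400132 -6.36575607  6.47330959] [-1.0322861   0.66446807  0.13017384] 0.15396327023280434
```

```bash
python3 - <<'E'
from h import *
c=grab('wrist','w10.png'); W=cloud(c)
m=(np.hypot(W[...,0]-.5391,W[...,1]-.1314)<.04)&(W[...,2]>.119)&(W[...,2]<.126)
q=W[m];print(len(q),cv2.minAreaRect(q[:,:2].astype(np.float32)*1000))
E
```

```text
0 ((0.0, 0.0), (0.0, 0.0), 0.0)
```

View pics/w10.png

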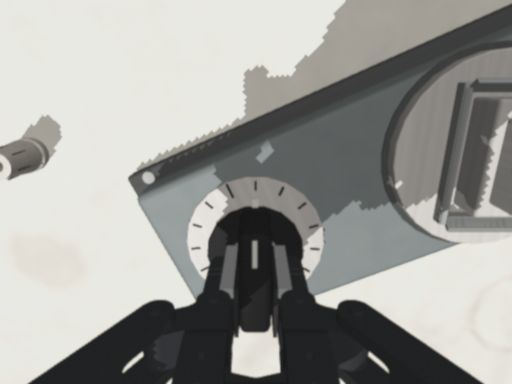

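The bar at (255,270) turned with the fingers and its line meets a dial tick at (255,185). That is click one. Continuing.

jog_arm(commands="0 0 0 0 0 -0.07;0 0 0 0 0 -0.14;0 0 0 0 0 -0.14")

```text
time: 20.62
eef_pos: [0.4987, 0.0177, 0.057]
tcp_rot: [0.436, 0.9, -0.002, 0.0]
contact_force: [-4.9, -7.6, 6.8]
opening: 0.157
```

```bash
python3 st.py
```

```text
20.625 [0.49869117 0.01773487 0.05704624] turned rad 0.554 [-4.93512807 -7.63243607  6.83037316] [-1.10170966  0.79467829  0.28712891] 0.15678001837265718
```

jog_arm(commands="0 0 0 0 0 -0.07;0 0 0 0 0 -0.14;0 0 0 0 0 -0.14")

```text
time: 21.0
eef_pos: [0.4985, 0.0176, 0.057]
tcp_rot: [0.498, 0.867, -0.002, 0.0]
contact_force: [-5.7, -7.7, 8.3]
opening: 0.158
```

```bash
python3 st.py
```

```text
21.0 [0.4985275  0.01762441 0.05702398] turned rad 0.694 [-5.71111961 -7.69011955  8.25655646] [-1.23231061  0.83357337  0.16138038] 0.15785709420964425
```

jog_arm(commands="0 0 0 0 0 -0.07;0 0 0 0 0 -0.14;0 0 0 0 0 -0.14")

```text
time: 21.38
eef_pos: [0.4983, 0.0175, 0.057]
tcp_rot: [0.557, 0.83, -0.003, -0.0]
contact_force: [-6.5, -8.3, 7.8]
opening: 0.154
```

```bash
python3 st.py
```

```text
21.375 [0.49833652 0.01750983 0.05702752] turned rad 0.835 [-6.53070337 -8.25292711  7.7687338 ] [-1.29456769  0.93198858  0.1479987 ] 0.15391623738444207
```

jog_arm(commands="0 0 0 0 0 -0.07;0 0 0 0 0 -0.14;0 0 0 0 0 -0.14")

```text
time: 21.75
eef_pos: [0.4981, 0.0174, 0.057]
tcp_rot: [0.613, 0.79, -0.003, 0.0]
contact_force: [-7.3, -8.8, 8.6]
opening: 0.154
```

```bash
python3 st.py
```

```text
21.75 [0.49814414 0.01742679 0.05702989] turned rad 0.974 [-7.34812327 -8.81862165  8.55920428] [-1.30321657  0.99537439  0.26247618] 0.15437106172387802
```

jog_arm(commands="0 0 0 0 0 -0.07;0 0 0 0 0 -0.14;0 0 0 0 0 -0.14")

```text
time: 22.12
eef_pos: [0.4979, 0.0174, 0.057]
tcp_rot: [0.667, 0.745, -0.003, 0.0]
contact_force: [-7.5, -8.9, 7.7]
opening: 0.152
```

```bash
python3 st.py; python3 - <<'E'
from h import *
c=grab('wrist','w11.png')
E
```

```text
22.125 [0.49793713 0.01739365 0.05704576] turned rad 1.114 [-7.54053621 -8.866898    7.72437625] [-1.44158994  1.13414745  0.10478318] 0.15231930079105913
```

View pics/w11.png

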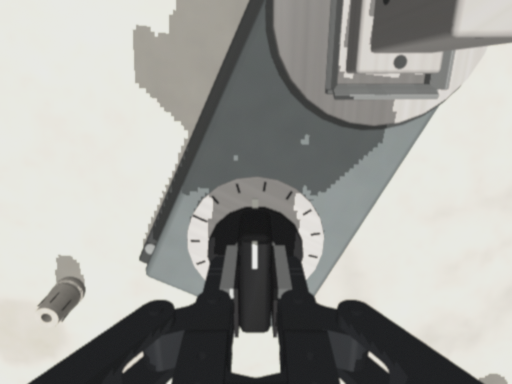

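Pattern: the torque peaks at each barrier and then drops. The white line now lies between dial ticks, about 0.14 rad before the third stop. One last small turn.

jog_arm(commands="0 0 0 0 0 -0.05;0 0 0 0 0 -0.1;0 0 0 0 0 -0.143;0 0 0 0 0 -0.143;0 0 0 0 0 -0.143")

```text
time: 22.8
eef_pos: [0.4977, 0.0173, 0.057]
tcp_rot: [0.72, 0.694, -0.003, -0.0]
contact_force: [-8.6, -9.1, 9.9]
opening: 0.152
```

```bash
python3 st.py; python3 - <<'E'
from h import *
c=grab('wrist','w12.png')
t=grab('top','t12.png'); W=cloud(t)
m=(np.hypot(W[...,0]-.5391,W[...,1]-.1314)<.045)&(W[...,2]>.116)&(W[...,2]<.126)
q=W[m];print(len(q),np.median(q,0),cv2.minAreaRect(q[:,:2].astype(np.float32)*1000))
I=t['frame'][165:235,180:280,::-1];cv2.imwrite('pics/t12c.png',cv2.resize(I,None,fx=7,fy=7,interpolation=cv2.INTER_CUBIC))
s=grab('scene','s12.png')
I=s['frame'][140:250,160:290,::-1];cv2.imwrite('pics/s12c.png',cv2.resize(I,None,fx=5,fy=5,interpolation=cv2.INTER_CUBIC))
E
```

```text
22.8 [0.49768855 0.01734784 0.05702022] turned rad 1.259 [-8.57770051 -9.11991851  9.88148805] [-1.44722495  1.20570055  0.06212931] 0.15195196768166355
94 [0.54078085 0.13301759 0.12051479] ((540.0440673828125, 133.2548370361328), (33.46970748901367, 22.255558013916016), 88.29579162597656)
```

View pics/w12.png

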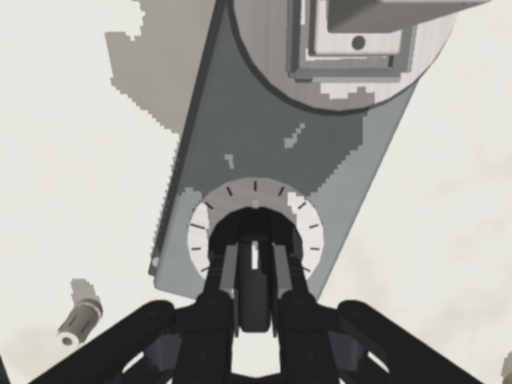

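View pics/s12c.png

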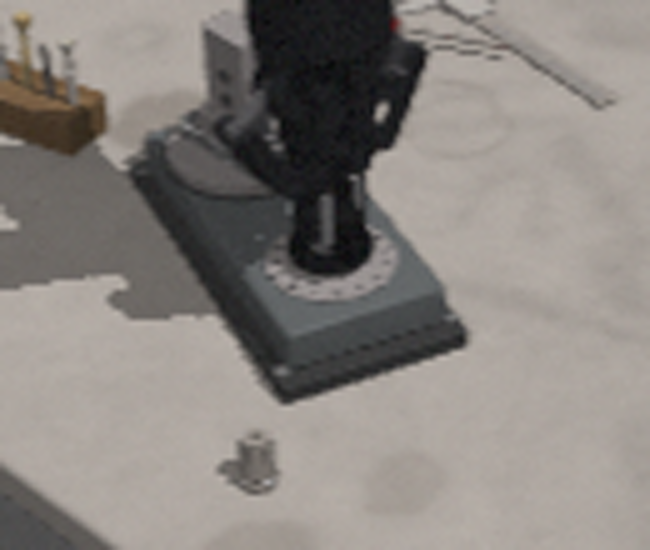

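View pics/t12c.png

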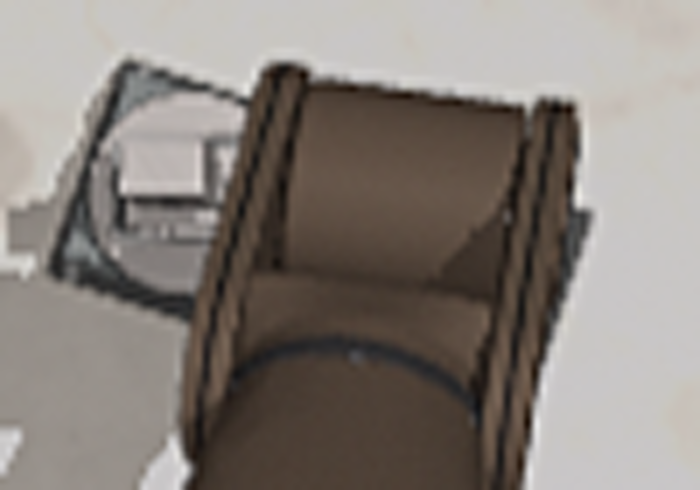

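The white line points at a dial tick at (255,185), and the torque fell to 0.06 N m. The block has turned to 88.3° in the nest, against 88.1° expected for 72°. Handing in.

```bash
python3 - <<'E'
from h import *
print(ctrl.sign_off())
E
```

```text
the job is handed in; nothing more can be done
None
```

I carried out all the steps and handed the job in at about 23 s of the 61 s allowed; the sign-off gives no verdict.

**What I did**
- I pinched the larger vice's jaw and slid it 21.5 mm, to an opening of about 31 mm.
- I drew the block about 11 mm off the fixed jaw, lifted it out upright and lowered it into the nest until it touched the floor (about 7 N). Then I let go.
- I gripped the knob bar and turned it clockwise through three torque peaks.

**Last checks**
- **Knob:** the gripper had turned 1.259 rad (third stop 1.257). The white line was on a dial tick, and the torque had fallen to 0.06 N m. The fingers are still closed on the bar at 40 N.
- **Block position:** right after release, its top was at 0.121 m, the height for sitting on the floor, and about 1.5 mm off the nest centre.
- **After turning:** the top camera put the block at 88.3° against 88.1° expected, and about 2 mm off the nest centre. The arm partly hid it.
- **Bystanders:** nothing came near the weight, collet or gauge block, but I did not measure them again at the end.

**Check that disagreed:** a rough tilt fit of the block's top after release came out at about 0.1, over the 0.08 rad limit. I put this down to points from its side face and did not repeat it. The block looked upright in the pictures and its top was at the right height.

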